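# Tip idler wheels into a tote and present them in its front corner

## Task

Carry the dark sorting tray by its upright grip and tip it so that all three white idler wheels slide off its open lip, held low over the blue tote, into the tote (do not touch the wheels with the fingers), then set the tray back flat on the bench, clear of the tote, and let it go. Then take the tote by its black corner grip and raise that corner, with the opposite corner still resting on the bench in the yellow corner stop, until the tote stands at about 30 degrees and all three wheels have slid down together into the low corner. Finish there, still holding the tote tilted by its grip so that the wheels can be picked out, and leave the other things on the bench where they are.

Things in the scene. Friction and masses are not known exactly. Their poses are not given: they have to be found in the camera images.
- tote: open blue plastic tote, 170 x 150 x 58 mm outside, walls and floor 3 mm, 0.3 kg. Origin: centre of its underside, z up. Its x axis runs along the floor's DIAGONAL from the low corner (x = -113 mm) to the corner with the grip (x = +113 mm); the long walls run at -41.4 degrees about z from this axis, the short walls square to them. Starts flat, low corner in the corner stop
- tote_grip (a point): where to pinch the tote: middle of the black rubber corner grip, a block 44 mm long (along the tote's x, outward from the corner), 12 mm thick (along the tote's y: close the fingers along this) and 26 mm tall (36 to 62 mm over the bench). Point at [135, 0, 49] mm in the tote frame; nothing stands within 25 mm of the block's two long faces
- low_corner (a point): outer bottom corner of the tote across from the grip, at [-113, 0, 0] mm in the tote frame; the point the tote pivots on when the grip is raised
- gather (a point): the inside bottom corner of the tote above low_corner, at [-109, 0, 3] mm in the tote frame, where the wheels shall gather
- stop_corner (a point): point on the bench where the two arms of the metal corner stop meet: two low aluminium bars, 10 mm wide, 8 mm high, 105 mm long, screwed to the bench 1.5 mm outside the two walls at the tote's low corner. Fixed; it keeps the corner from sliding away while the tote is tilted
- tray: dark sheet-steel sorting tray, 150 x 96 mm, floor 3 mm, side and rear walls 24 mm high, about 0.22 kg. Origin at the centre of its underside, z up; the open lip (no wall) is its -x edge, the upright grip is on the rear (+x) wall. The wheels lie flat on it at the start. They begin to slide off when the lip points about 10 degrees down
- tray_grip (a point): where to pinch the tray: a black upright plate 12 mm thick (along the tray's x: close the fingers along this), 60 mm wide, its top 68 mm over the tray's underside. Point at [69, 0, 53] mm in the tray frame; taken from above here the fingertips pass over the wheels
- tray_lip (a point): middle of the open lip, on the upper face of the tray floor, at [-75, 0, 3] mm in the tray frame
- wheel_1: white plastic idler wheel, 35 mm diameter, 18 mm wide, about 30 g, slippery (friction about 0.17). Origin at the centre of one flat side (the lower side at the start), z along its axle
- wheel_2: the same as wheel_1
- wheel_3: the same as wheel_1
- tape: roll of black tape, 62 mm wide, 19 mm high, lying on the bench; bystander. Origin at the centre of its underside
- crown: black ribbed plastic crown adaptor, 52 mm diameter, 30 mm high; bystander. Origin at the centre of its underside
- head: grey cast head block, 30 x 81 x 74 mm, standing on the bench; bystander. Origin at the centre of its underside

How it is judged:
By the outcome, as a careful person would: the job done as asked, in the order asked, and still so for the second after the job is handed in, while the arm keeps its last pose, push and grip.
It also fails if it takes over 72 s, if anything falls off the work surface, if the arm or the gripper's body presses on something with over 40 N, if the wrist force passes 120 N, or if a joint passes its speed limit or range.

## Robot

A 6-joint arm with a two-finger parallel gripper is mounted at the origin on a cart in front of the work surface, level with it; the furniture and walls round the work are solid. World frame = base frame: x ahead of the robot, y to its left, z up, the work surface at z = 0. Lengths are in m, angles in rad, forces in N, time in s.
With the tool pointing down it reaches from about 0.35 to 0.775 m from the base axis. Payload 7.3 kg.
Tool frame: the origin (TCP) lies at the centre of the arm's flange, where the gripper is bolted on; the fingertips stand 178 mm ahead of it and the grasp point (between the pads) lies 159 mm ahead of it; z points along the fingers, y is the line along which they close (so a half turn about z gives the same grasp; the last joint's range is limited). The gripper opens to 92 mm and grips with 3 to 60 N. Pads are 19 mm wide; open, the fingers measure 130 mm over their backs; the gripper's body (75 mm by 190 mm) begins 47 mm behind the grasp point.
Start: joints at [1.178, 0.342, 1.524, -0, 1.275, -0.146], TCP at [0.128, 0.509, 0.405] pointing down, gripper open.
Joint ranges: [-2.53, 2.53], [-0.77, 2.02], [0.04, 2.7], [-1, 4.14], [0.28, 2.66], [-3.11, 3.11]. Speed limits (rad/s): [2.57, 2.57, 3.14, 3.14, 3.14, 3.14].

## Interface

Orientations are given as [roll, pitch, yaw] about the fixed x, y, z axes, in that order (R = Rz(yaw) Ry(pitch) Rx(roll)).
In Python, from cell import robot, vision gives the robot as it stands (robot), with the cameras (vision).
- The arm moves only by the shell command python3 drive.py [OPENING] [FORCE], which reads ROWS from standard input. ROWS is a JSON object whose key "motion" holds a list of rows, 1 to 8 of them, each of 6 numbers: dx, dy, dz in m, then a rotation vector rx, ry, rz in rad; each row shifts and turns the commanded pose from where the row before left it, along the tool's axes as they then stand; what a row does not reach is not made up. A row lasts 1/12 s, in which the tool goes at most 0.0417 m and 0.125 rad, less where a joint would pass 70% of its speed; a pose out of reach is approached as far as the arm can. OPENING is the finger opening in m, set as the command begins (- or left out keeps the last). The fingers move at their own pace and stop on an object; FORCE is the grip in N (left out, the last holds). Time passes only in rows, so rows that do not move let the fingers close. It prints the time, the measured TCP pose, the force, the opening and the grip force at its end. Input that does not fit is refused with a message, and nothing moves.
- robot.observe(): the state, without advancing time (a new reading comes with each control period).
- vision.read_camera(name): name is "scene" or "top" or "wrist"; returns a dict with "image" (480x640x3 uint8, red, green, blue), "fx", "fy", "cx", "cy" (pixels), "pose" (4x4, takes a point from camera to world coordinates). Camera axes: x right, y down, z forward; pixel columns grow to the right and rows downward; lengths in m; the calibration is good to about 2 mm. The wrist camera is an equidistant fisheye: a pixel r from the principal point sees the ray r / f radians off the axis. A picture is of the moment at which its call begins. There is no depth.
- robot.hand_in(): hands the job in; it is judged then, once.
The state is a dict: "time": time; "qpos": joint angles; "qvel": joint speeds; "joint_efforts": joint torques, N m; "tool_pos": TCP position; "tool_rot": TCP orientation; "contact_force": force on the tool from outside, world axes, zero at the start; "torque": the same for the moment, N m; "opening": finger opening in m; "grip_force": force on a finger pad.
Only numpy, scipy, OpenCV 4.12 (cv2) and the standard library are available. Lean on these libraries where they do the work, as an engineer would, in place of code of your own. Each camera call takes 0.05 s, during which the arm holds its last target. There are 200 camera calls.

## Working session

There is one attempt and no reset: what is moved stays moved. The work goes in short steps, Python scripts to look and compute and a shell command to move; the robot and the scene stay as the last step left them, time stands still between calls to the robot, and variables do not carry over. Pictures are saved under pics/ and viewed, at most 10 in all, crops included, and the job is handed in when it is done.

```bash
ls; mkdir -p pics
python3 - <<'E'
from cell import robot, vision
import cv2,numpy as np
for n in ("top","scene"):
    c=vision.read_camera(n); cv2.imwrite(f"pics/{n}0.png",c["image"][:,:,::-1]); print(n,c["fx"],c["fy"],c["cx"],c["cy"],np.round(c["pose"],4).tolist())
s=robot.observe(); print(s)
E
```

```text
cell.py
drive.py
pics
top 505.12681277605407 505.12681277605407 317.7554138864639 237.04145792751953 [[0.0078, -0.9837, 0.1797, 0.3798], [-0.9999, -0.0061, 0.0099, 0.0324], [-0.0086, -0.1798, -0.9837, 1.1224], [0.0, 0.0, 0.0, 1.0]]
scene 546.5615377491779 546.5615377491779 320.43953547682236 248.36488949774878 [[-0.8589, -0.2601, 0.4411, -0.1165], [-0.5117, 0.4687, -0.7201, 1.1478], [-0.0194, -0.8442, -0.5357, 0.8927], [0.0, 0.0, 0.0, 1.0]]
{'time': 0.1, 'qpos': array([ 1.17802563e+00,  3.42662510e-01,  1.52488075e+00, -1.74816728e-05,
        1.27542851e+00, -1.45980561e-01]), 'qvel': array([-0.00133693, -0.00133764, -0.00051435,  0.00025009,  0.00016598,
       -0.00099984]), 'joint_efforts': array([ 2.03183248e-03, -4.32007492e+01, -2.44692779e+01,  7.19808368e-02,
        5.25587308e-02, -5.27728321e-05]), 'tool_pos': array([0.12818158, 0.50899723, 0.40412361]), 'tool_rot': array([-3.14022578e+00, -1.84069099e-04,  2.89480749e+00]), 'contact_force': array([-0.23689857,  0.65378784, -0.40052355]), 'torque': array([ 0.01970488, -0.00190535, -0.04475612]), 'grip_force': 0.0, 'opening': 0.09196050400232086}
```

View pics/top0.png

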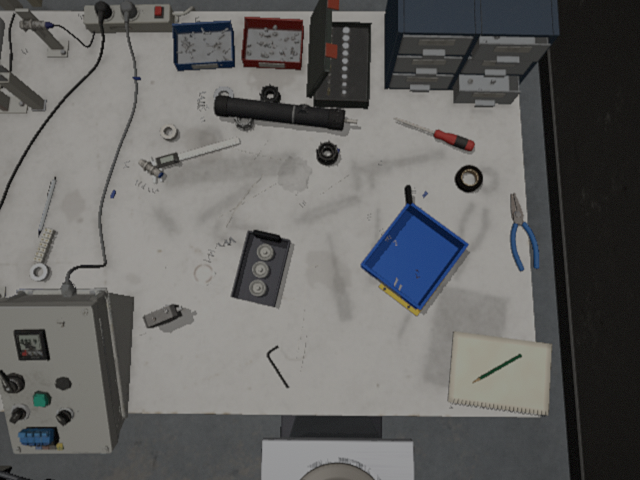

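View pics/scene0.png

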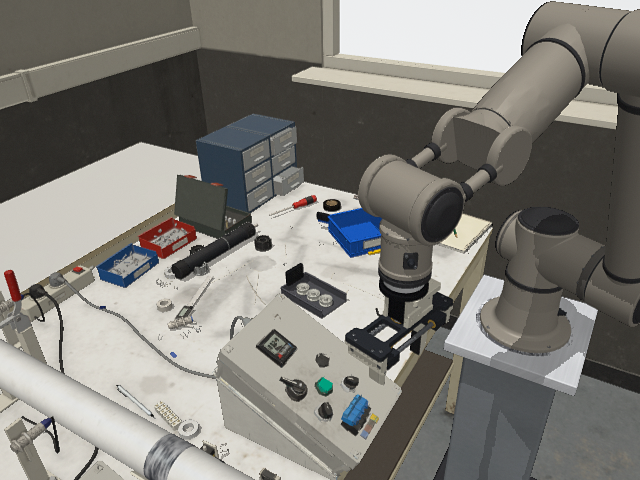

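Run:
```python
import cv2
i=cv2.imread("pics/top0.png")
a=cv2.resize(i[220:320,220:300],None,fx=6,fy=6,interpolation=cv2.INTER_CUBIC)
b=cv2.resize(i[175:325,350:475],None,fx=4,fy=4,interpolation=cv2.INTER_CUBIC)[:600]
cv2.imwrite("pics/a.png",a);cv2.imwrite("pics/b.png",b)
```

```text
(no output)
```

View pics/a.png

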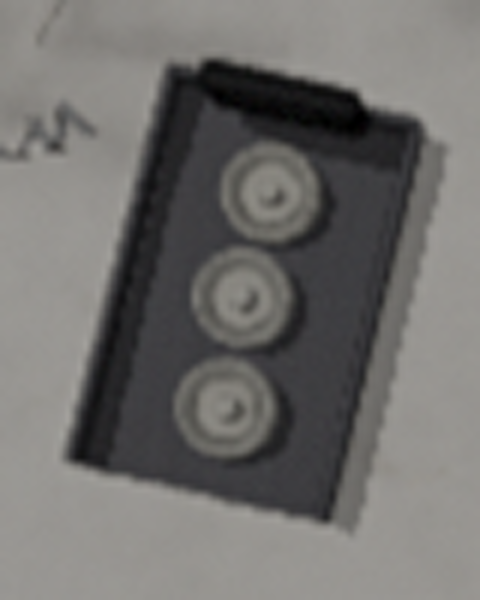

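View pics/b.png

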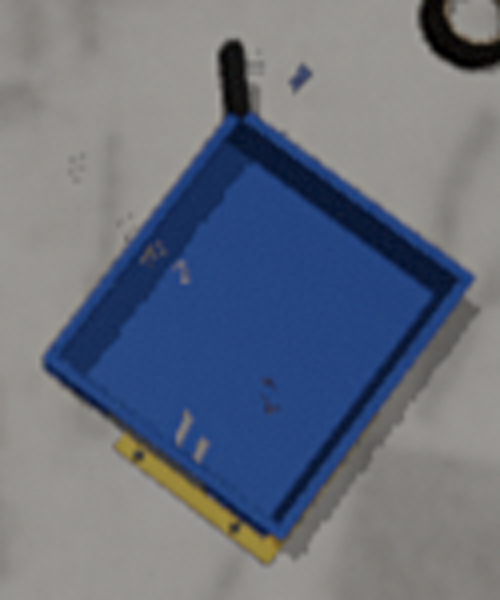

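```bash
cat > h.py <<'E'
import numpy as np
from scipy.spatial.transform import Rotation as R
from scipy.optimize import least_squares
K=505.1268;cx,cy=317.7554,237.0415
P=np.array([[0.0078,-0.9837,0.1797,0.3798],[-0.9999,-0.0061,0.0099,0.0324],[-0.0086,-0.1798,-0.9837,1.1224]])
def px2w(u,v,z,P=P,K=K,cx=cx,cy=cy):
    d=P[:,:3]@np.array([(u-cx)/K,(v-cy)/K,1]); t=(z-P[2,3])/d[2]; return P[:,3]+t*d
def fit(L,Wd):  # planar rigid fit
    f=lambda p:(np.c_[np.cos(p[2])*L[:,0]-np.sin(p[2])*L[:,1]+p[0],np.sin(p[2])*L[:,0]+np.cos(p[2])*L[:,1]+p[1]]-Wd[:,:2]).ravel()
    best=min((least_squares(f,[*Wd[:,:2].mean(0),a]) for a in np.arange(-3,3,1)),key=lambda r:r.cost)
    return best.x,best.fun.reshape(-1,2)
def pt(p,l): c,s=np.cos(p[2]),np.sin(p[2]); return np.array([p[0]+c*l[0]-s*l[1],p[1]+s*l[0]+c*l[1],l[2]])
E
python3 - <<'E'
from h import *
np.set_printoptions(precision=4,suppress=True)
A=lambda u,v,z:px2w((u+.5)/6-.5+220,(v+.5)/6-.5+220,z)
B=lambda u,v,z:px2w((u+.5)/4-.5+350,(v+.5)/4-.5+175,z)
W=np.array([A(172,66,.024),A(422,125,.024),A(72,458,.024),A(330,522,.024)])
L=np.array([[.075,.048],[.075,-.048],[-.075,.048],[-.075,-.048]])
p,r=fit(L,W);print("tray",p,r.ravel(),"grip",pt(p,[.069,0,.053]),"grip seen",A(284,86,.068))
print("wheels",[A(u,v,.021)[:2] for u,v in((270,190),(242,297),(226,407))])
a=np.radians(-41.4);c,s=np.cos(a),np.sin(a)
q=np.array([[-.085,-.075],[.085,-.075],[.085,.075],[-.085,.075]]);
L=np.c_[c*q[:,0]-s*q[:,1],s*q[:,0]+c*q[:,1]];print(L)
# order: which corners -> image: low(bottom), right, grip(top), left
i0=np.argmin(L[:,0]);i1=np.argmax(L[:,0]);iy=np.argmax(L[:,1]);im=np.argmin(L[:,1])
W=np.array([B(277,537,.058),B(238,115,.058),B(45,365,.058),B(473,278,.058)])
p,r=fit(L[[i0,i1,iy,im]],W);print("tote",p,r.ravel(),"grip",pt(p,[.135,0,.049]),"gripseen",B(232,45,.062),pt(p,[.157,0,.062]),"low",pt(p,[-.113,0,0]))
for n,u,v,z in(("tape",469,179,.019),("crown",328,153,.03),("head",160,316,.07)):print(n,px2w(u,v,z))
E
cat >> h.py <<'E'
def need(grasp,yaw,tilt=0,axis=None):
    """delta in tool axes taking the grasp point to grasp, tool down at yaw, tilted by tilt about world axis"""
    from cell import robot, vision
    s=robot.observe(); R0=R.from_euler('xyz',s['tool_rot'])
    R1=R.from_euler('xyz',[np.pi,0,yaw])
    if axis is not None: R1=R.from_rotvec(tilt*np.array(axis))*R1
    d=R0.inv().apply(np.array(grasp)-R1.apply([0,0,.159])-s['tool_pos'])
    g=s['tool_pos']+R0.apply([0,0,.159])
    print("t",round(s['time'],2),"grasp",g.round(4),"rpy",s['tool_rot'].round(4),"dxyz",d.round(4),"rot",(R0.inv()*R1).as_rotvec().round(4),"F",s['contact_force'].round(1),"op",round(s['opening'],4),"gf",round(s['grip_force'],1))
E
echo '{"motion": [[-0.018, -0.021, -0.006, 0, 0, 0], [-0.018, -0.021, -0.006, 0, 0, 0], [-0.018, -0.021, -0.006, 0, 0, 0], [-0.018, -0.021, -0.006, 0, 0, 0], [-0.018, -0.021, -0.006, 0, 0, 0], [-0.018, -0.021, -0.006, 0, 0, 0], [-0.018, -0.021, -0.006, 0, 0, 0], [-0.018, -0.021, -0.006, 0, 0, 0]]}' | python3 drive.py
echo '{"motion": [[0, 0, 0, 0, 0, 0.12], [0, 0, 0, 0, 0, 0.12], [0, 0, 0, 0, 0, 0.12], [0, 0, 0, 0, 0, 0.12], [0, 0, 0, 0, 0, 0.12], [0, 0, 0, 0, 0, 0.12], [0, 0, 0, 0, 0, 0.12], [0, 0, 0, 0, 0, 0.12]]}' | python3 drive.py
echo '{"motion": [[0, 0, 0, 0, 0, 0.12], [0, 0, 0, 0, 0, 0.12], [0, 0, 0, 0, 0, 0.12], [0, 0, 0, 0, 0, 0.12], [0, 0, 0, 0, 0, 0.1], [0, 0, 0, 0, 0, 0]]}' | python3 drive.py
python3 -c "
from h import *
need([.5783,.1517,.13],np.pi/2-.2166)"
```

```text
time: 0.77
tool_pos: [0.227, 0.3097, 0.4528]
tool_rot: [-3.141, -0.0, 2.895]
contact_force: [0.3, 0.1, 0.8]
opening: 0.0915
grip_force: 0.0
time: 1.43
tool_pos: [0.2267, 0.3109, 0.4525]
tool_rot: [-3.141, 0.0, 1.929]
contact_force: [0.2, 0.4, -0.0]
opening: 0.0919
grip_force: 0.0
time: 1.93
tool_pos: [0.2268, 0.3109, 0.4525]
tool_rot: [-3.141, 0.0, 1.351]
contact_force: [-0.2, -0.1, 0.2]
opening: 0.0917
grip_force: 0.0
t 1.93 grasp [0.2267 0.3109 0.2935] rpy [-3.1412e+00  5.0000e-04  1.3513e+00] dxyz [-0.0788  0.3778  0.1634] rot [-0.0003  0.0005 -0.0029] F [-0.2 -0.1  0.2] op 0.0917 gf 0.0
```

```bash
echo '{"motion": [[-0.008, 0.038, 0.015, 0, 0, 0], [-0.008, 0.038, 0.015, 0, 0, 0], [-0.008, 0.038, 0.015, 0, 0, 0], [-0.008, 0.038, 0.015, 0, 0, 0], [-0.008, 0.038, 0.015, 0, 0, 0], [-0.008, 0.038, 0.015, 0, 0, 0], [-0.008, 0.038, 0.015, 0, 0, 0]]}' | python3 drive.py >/dev/null
echo '{"motion": [[-0.008, 0.038, 0.015, 0, 0, 0], [-0.008, 0.038, 0.015, 0, 0, 0], [-0.007, 0.036, 0.02, 0, 0, 0], [0, 0, 0.008, 0, 0, -0.003], [0, 0, 0, 0, 0, 0]]}' | python3 drive.py >/dev/null
python3 - <<'E'
from h import *
from cell import robot, vision
import cv2
need([.5783,.1517,.053],np.pi/2-.2166)
c=vision.read_camera("wrist");cv2.imwrite("pics/w1.png",c["image"][:,:,::-1]);print(c["fx"],c["cx"],c["cy"],c["pose"].round(4).tolist())
E
```

```text
t 2.93 grasp [0.5786 0.1515 0.1271] rpy [-3.1358e+00  1.9000e-03  1.3584e+00] dxyz [ 0.     -0.0008  0.0741] rot [-0.0058  0.0019  0.0042] F [-0.5 -0.4  0.1] op 0.0917 gf 0.0
371.64829954431775 326.18076882520245 237.11991107482996 [[0.9775, -0.2025, -0.0586, 0.5935], [-0.2107, -0.9459, -0.2468, 0.2171], [-0.0054, 0.2536, -0.9673, 0.2666], [0.0, 0.0, 0.0, 1.0]]
```

View pics/w1.png

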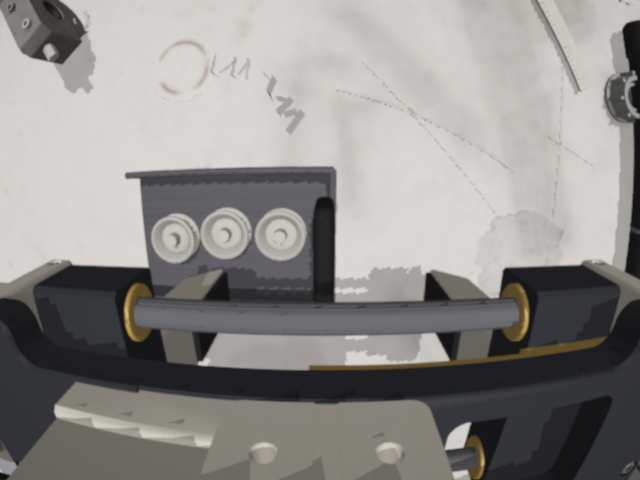

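```bash
echo '{"motion": [[0, 0, 0.012, -0.003, 0.002, 0.004], [0, 0, 0.012, -0.003, 0, 0], [0, 0, 0.012, 0, 0, 0], [0, 0, 0.012, 0, 0, 0], [0, 0, 0.012, 0, 0, 0], [0, 0, 0.01, 0, 0, 0], [0, 0, 0.004, 0, 0, 0], [0, 0, 0, 0, 0, 0]]}' | python3 drive.py >/dev/null
echo '{"motion": [[0, 0, 0, 0, 0, 0], [0, 0, 0, 0, 0, 0], [0, 0, 0, 0, 0, 0], [0, 0, 0, 0, 0, 0], [0, 0, 0, 0, 0, 0], [0, 0, 0, 0, 0, 0], [0, 0, 0, 0, 0, 0], [0, 0, 0, 0, 0, 0]]}' | python3 drive.py 0 50
echo '{"motion": [[0, 0, 0, 0, 0, 0], [0, 0, 0, 0, 0, 0], [0, 0, 0, 0, 0, 0], [0, 0, 0, 0, 0, 0]]}' | python3 drive.py
python3 -c "
from h import *
need([.5783,.1517,.053],np.pi/2-.2166)"
```

```text
time: 4.32
tool_pos: [0.5794, 0.1529, 0.2158]
tool_rot: [3.136, -0.002, 1.354]
contact_force: [-0.5, 0.1, 0.4]
opening: 0.043
grip_force: 0.0
time: 4.65
tool_pos: [0.5793, 0.153, 0.2157]
tool_rot: [3.136, -0.002, 1.354]
contact_force: [-2.2, 0.7, 2.3]
opening: 0.0164
grip_force: 1.3
t 4.65 grasp [0.5802 0.1531 0.0567] rpy [ 3.1361e+00 -2.0000e-03  1.3538e+00] dxyz [-0.0015 -0.0007  0.0037] rot [ 0.0055 -0.002  -0.0004] F [-2.2  0.7  2.3] op 0.0164 gf 1.3
```

```bash
echo '{"motion": [[0, 0, 0, 0, 0, 0], [0, 0, 0, 0, 0, 0], [0, 0, 0, 0, 0, 0], [0, 0, 0, 0, 0, 0], [0, 0, -0.004, 0, 0, 0], [0, 0, -0.008, 0, 0, 0], [0, 0, -0.008, 0.01, 0, 0], [0, 0, -0.01, 0.02, 0, 0]]}' | python3 drive.py
echo '{"motion": [[0, 0, -0.01, 0.02, 0, 0], [0, 0, -0.01, 0.01, 0, 0], [0, 0, -0.01, 0, 0, 0], [0, 0, -0.01, 0, 0, 0], [0, 0, -0.01, 0, 0, 0], [0, 0, -0.01, 0, 0, 0], [0, 0, -0.006, 0, 0, 0], [0, 0, 0, 0, 0, 0]]}' | python3 drive.py
python3 - <<'E'
from h import *
from cell import robot, vision
import cv2
need([.5783,.1517,.15],np.pi/2-.2166)
a=vision.read_camera("scene")["image"][220:360,220:420];b=vision.read_camera("wrist")["image"][100:340,80:480]
cv2.imwrite("pics/c1.png",np.hstack([cv2.resize(x,(400,280)) for x in(a,b)])[:,:,::-1])
E
```

```text
time: 5.32
tool_pos: [0.5795, 0.1528, 0.2463]
tool_rot: [-3.118, -0.002, 1.354]
contact_force: [0.5, -0.8, -1.5]
opening: 0.0116
grip_force: 50.0
time: 5.98
tool_pos: [0.5827, 0.1521, 0.3135]
tool_rot: [-3.091, -0.003, 1.354]
contact_force: [0.3, -0.4, -2.2]
opening: 0.012
grip_force: 50.0
t 5.98 grasp [0.5749 0.1543 0.1547] rpy [-3.0906 -0.0031  1.3538] dxyz [-0.0014 -0.004   0.0047] rot [-0.051  -0.0031 -0.0003] F [ 0.3 -0.4 -2.2] op 0.012 gf 50.0
```

View pics/c1.png

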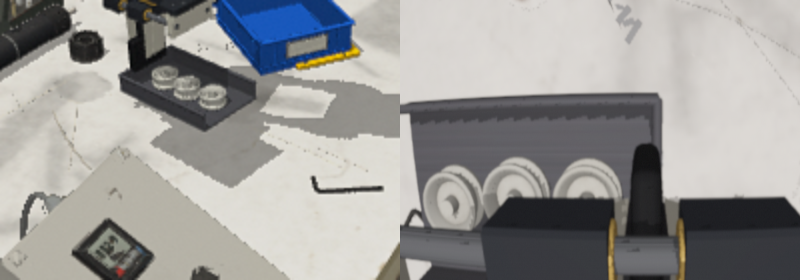

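```bash
echo '{"motion": [[-0.005, 0.0025, 0, 0, 0, 0], [-0.01, 0.005, 0, 0, 0, 0], [-0.012, 0.0057, -0.0003, 0, 0, 0], [-0.012, 0.0057, -0.0003, 0, 0, 0], [-0.012, 0.0057, -0.0003, 0, 0, 0], [-0.012, 0.0057, -0.0003, 0, 0, 0], [-0.012, 0.0057, -0.0003, 0, 0, 0], [-0.012, 0.0057, -0.0003, 0, 0, 0]]}' | python3 drive.py >/dev/null
echo '{"motion": [[-0.012, 0.0057, -0.0003, 0, 0, 0], [-0.012, 0.0057, -0.0003, 0, 0, 0], [-0.012, 0.0057, -0.0003, 0, 0, 0], [-0.012, 0.0057, -0.0003, 0, 0, 0], [-0.012, 0.0057, -0.0003, 0, 0, 0], [-0.012, 0.0057, -0.0003, 0, 0, 0], [-0.012, 0.0057, -0.0003, 0, 0, 0], [-0.012, 0.0057, -0.0003, 0, 0, 0]]}' | python3 drive.py >/dev/null
echo '{"motion": [[-0.012, 0.0057, -0.0003, 0, 0, 0.02], [-0.012, 0.0057, -0.0003, 0, 0, 0.02], [-0.012, 0.0057, -0.0003, 0, 0, 0.02], [-0.012, 0.0057, -0.0003, 0, 0, 0.02], [-0.012, 0.0057, -0.0003, 0, 0, 0.02], [-0.012, 0.0057, -0.0003, 0, 0, 0.02], [-0.012, 0.0057, -0.0003, 0, 0, 0.02], [-0.012, 0.0057, -0.0003, 0, 0, 0.02]]}' | python3 drive.py
python3 -c "
from h import *
need([.672,-.264,.155],.922,.05,[np.cos(.922),np.sin(.922),0])"
```

```text
time: 8.08
tool_pos: [0.645, -0.1517, 0.3109]
tool_rot: [-3.088, 0.007, 1.192]
contact_force: [-0.8, 0.1, -2.5]
opening: 0.0119
grip_force: 50.0
t 8.08 grasp [ 0.6367 -0.1495  0.1521] rpy [-3.088   0.0067  1.192 ] dxyz [-0.0965  0.074  -0.0063] rot [-0.0027  0.0206  0.2693] F [-0.8  0.1 -2.5] op 0.0119 gf 50.0
```

```bash
echo '{"motion": [[-0.006, 0.005, -0.0005, 0, 0, 0], [-0.011, 0.0085, -0.0007, 0, 0, 0], [-0.011, 0.0085, -0.0007, 0, 0, 0], [-0.011, 0.0085, -0.0007, 0, 0, 0], [-0.011, 0.0085, -0.0007, 0, 0, 0], [-0.011, 0.0085, -0.0007, 0, 0, 0], [-0.011, 0.0085, -0.0007, 0, 0, 0], [-0.011, 0.0085, -0.0007, 0, 0, 0]]}' | python3 drive.py >/dev/null
echo '{"motion": [[-0.009, 0.006, -0.0005, 0, 0, 0.01], [-0.004, 0.003, 0, 0, 0, 0.02], [0, 0, 0, 0, 0.01, 0.03], [0, 0, 0, 0, 0.01, 0.03], [0, 0, 0, 0, 0, 0.03], [0, 0, 0, 0, 0, 0.03], [0, 0, 0, 0, 0, 0.03], [0, 0, 0, 0, 0, 0.03]]}' | python3 drive.py >/dev/null
echo '{"motion": [[0, 0, 0, 0, 0, 0.03], [0, 0, 0, 0, 0, 0.02], [0, 0, 0, 0, 0, 0.01], [0, 0, 0, 0, 0, 0]]}' | python3 drive.py
python3 - <<'E'
from h import *
from cell import robot, vision
import cv2
need([.672,-.264,.155],.922,.05,[np.cos(.922),np.sin(.922),0])
a=vision.read_camera("scene")["image"][150:310,240:440];b=vision.read_camera("top")["image"][120:320,330:530]
cv2.imwrite("pics/c2.png",np.hstack([cv2.resize(a,(400,320)),cv2.resize(b,(320,320))])[:,:,::-1])
E
```

```text
time: 9.75
tool_pos: [0.6781, -0.2666, 0.3134]
tool_rot: [-3.087, 0.001, 0.923]
contact_force: [0.5, -0.0, -2.4]
opening: 0.0119
grip_force: 50.0
t 9.75 grasp [ 0.6711 -0.2615  0.1547] rpy [-3.0872e+00  1.0000e-03  9.2320e-01] dxyz [-0.0017  0.0015 -0.0005] rot [-0.0043  0.0011  0.0012] F [ 0.5 -0.  -2.4] op 0.0119 gf 50.0
```

View pics/c2.png

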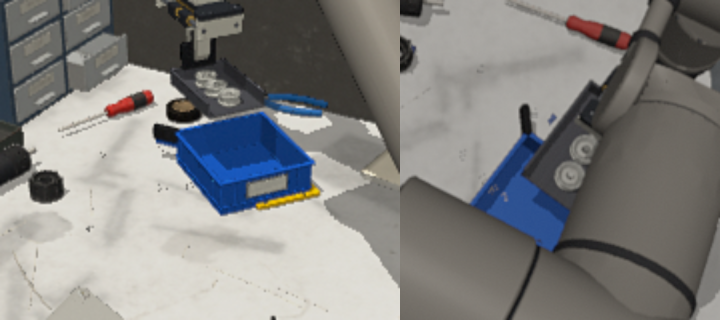

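```bash
python3 -c "
from h import *
a=[np.cos(.922),np.sin(.922),0]
need([.658,-.2536,.147],.922,-.244,a);need([.650,-.248,.155],.922,-.349,a)"
```

```text
t 9.85 grasp [ 0.6711 -0.2616  0.1547] rpy [-3.0874e+00  1.0000e-03  9.2380e-01] dxyz [-0.0016 -0.0616  0.0155] rot [-0.2982  0.0008  0.0019] F [-0.8  0.3 -2.6] op 0.012 gf 50.0
t 9.85 grasp [ 0.6711 -0.2616  0.1547] rpy [-3.0874e+00  1.0000e-03  9.2380e-01] dxyz [-0.002  -0.0874  0.0138] rot [-0.4032  0.0007  0.002 ] F [-0.8  0.3 -2.6] op 0.012 gf 50.0
```

```bash
echo '{"motion": [[0, -0.004, 0.001, -0.018, 0, 0], [0, -0.008, 0.001, -0.037, 0, 0], [0, -0.008, 0.001, -0.037, 0, 0], [0, -0.008, 0.001, -0.037, 0, 0], [0, -0.008, 0.001, -0.037, 0, 0], [0, -0.008, 0.001, -0.037, 0, 0], [0, -0.008, 0.001, -0.037, 0, 0], [0, -0.008, 0.001, -0.037, 0, 0]]}' | python3 drive.py >/dev/null
echo '{"motion": [[0, -0.003, 0, -0.02, 0, 0], [0, 0, 0, 0, 0, 0], [0, 0, 0, 0, 0, 0], [0, 0, 0, 0, 0, 0], [0, 0, 0, 0, 0, 0], [0, 0, 0, 0, 0, 0], [0, 0, 0, 0, 0, 0], [0, 0, 0, 0, 0, 0]]}' | python3 drive.py
python3 - <<'E'
from h import *
from cell import robot, vision
import cv2
a=[np.cos(.922),np.sin(.922),0]
need([.650,-.248,.155],.922,-.349,a)
a=vision.read_camera("scene")["image"][150:310,240:440];b=vision.read_camera("wrist")["image"][100:340,80:480]
cv2.imwrite("pics/c3.png",np.hstack([cv2.resize(a,(400,320)),cv2.resize(b,(400,320))])[:,:,::-1])
E
```

```text
time: 11.18
tool_pos: [0.6286, -0.2294, 0.3008]
tool_rot: [2.899, 0.001, 0.923]
contact_force: [-0.0, -0.7, -2.5]
opening: 0.0114
grip_force: 50.0
t 11.18 grasp [ 0.659  -0.2526  0.1464] rpy [2.8989e+00 1.1000e-03 9.2320e-01] dxyz [-0.0019 -0.0244 -0.0098] rot [-0.1063  0.0007  0.0015] F [-0.  -0.7 -2.5] op 0.0114 gf 50.0
```

View pics/c3.png

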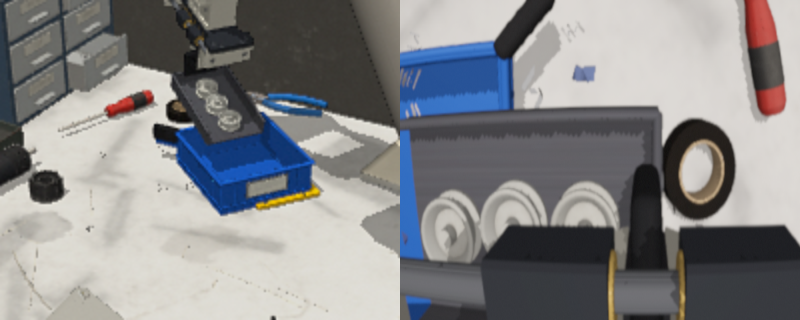

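```bash
echo '{"motion": [[0, -0.006, -0.0015, -0.027, 0, 0], [0, -0.006, -0.0015, -0.027, 0, 0], [0, -0.006, -0.0015, -0.027, 0, 0], [0, -0.006, -0.0015, -0.025, 0, 0], [0, 0, 0, 0, 0, 0], [0, 0, 0, 0, 0, 0], [0, 0, 0, 0, 0, 0], [0, 0, 0, 0, 0, 0]]}' | python3 drive.py
echo '{"motion": [[0, 0, 0, 0, 0, 0], [0, 0, 0, 0, 0, 0], [0, 0, 0, 0, 0, 0], [0, 0, 0, 0, 0, 0]]}' | python3 drive.py
python3 - <<'E'
from h import *
from cell import robot, vision
import cv2
a=[np.cos(.922),np.sin(.922),0]
need([.650,-.248,.155],.922,-.349,a)
a=vision.read_camera("scene")["image"][150:310,240:440];b=vision.read_camera("wrist")["image"][100:340,80:480]
cv2.imwrite("pics/c4.png",np.hstack([cv2.resize(a,(400,320)),cv2.resize(b,(400,320))])[:,:,::-1])
E
```

```text
time: 11.95
tool_pos: [0.6091, -0.2147, 0.3001]
tool_rot: [2.793, 0.001, 0.923]
contact_force: [-0.2, -0.6, -2.0]
opening: 0.0117
grip_force: 50.0
time: 12.28
tool_pos: [0.6089, -0.2144, 0.3]
tool_rot: [2.793, 0.001, 0.923]
contact_force: [-0.3, 0.2, -2.3]
opening: 0.0117
grip_force: 50.0
t 12.28 grasp [ 0.6522 -0.2473  0.1506] rpy [2.7926e+00 1.0000e-03 9.2330e-01] dxyz [-0.0019  0.0002 -0.0046] rot [-0.      0.0005  0.0015] F [-0.3  0.2 -2.3] op 0.0117 gf 50.0
```

View pics/c4.png

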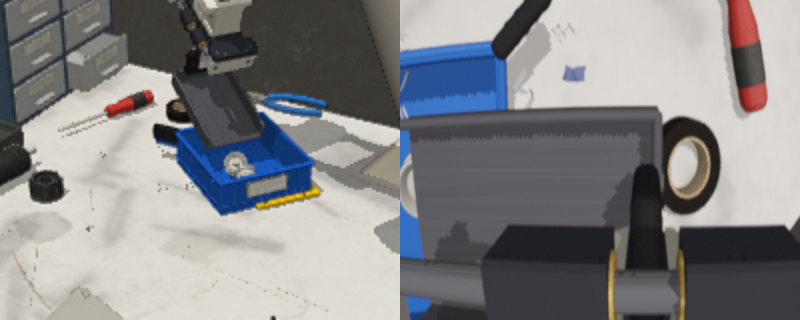

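```bash
echo '{"motion": [[0, 0.005, -0.014, 0, 0, 0], [0, 0.005, -0.014, 0, 0, 0], [0, 0.005, -0.014, 0, 0, 0], [0, 0.005, -0.014, 0, 0, 0], [0, 0.009, 0, 0.06, 0, 0], [0, 0.009, 0, 0.06, 0, 0], [0, 0.009, 0, 0.06, 0, 0], [0, 0.009, 0, 0.06, 0, 0]]}' | python3 drive.py >/dev/null
echo '{"motion": [[0, 0.009, 0, 0.06, 0, 0], [0, 0.009, 0, 0.05, 0, 0], [0, 0, 0, 0, 0, 0]]}' | python3 drive.py
python3 -c "
from h import *
need([.5798,.153,.17],1.354)"
```

```text
time: 13.3
tool_pos: [0.6515, -0.247, 0.3694]
tool_rot: [-3.14, 0.001, 0.923]
contact_force: [-0.2, -0.7, -2.3]
opening: 0.0119
grip_force: 50.0
t 13.3 grasp [ 0.6511 -0.2469  0.2104] rpy [-3.1395e+00  1.1000e-03  9.2260e-01] dxyz [ 0.2756 -0.2985  0.0408] rot [-0.0022  0.0006 -0.4314] F [-0.2 -0.7 -2.3] op 0.0119 gf 50.0
```

```bash
echo '{"motion": [[0.017, -0.0185, 0.002, 0, 0, 0], [0.017, -0.0185, 0.002, 0, 0, 0], [0.017, -0.0185, 0.002, 0, 0, 0], [0.017, -0.0185, 0.002, 0, 0, 0], [0.017, -0.0185, 0.002, 0, 0, 0], [0.017, -0.0185, 0.002, 0, 0, 0], [0.017, -0.0185, 0.002, 0, 0, 0], [0.017, -0.0185, 0.002, 0, 0, 0]]}' | python3 drive.py >/dev/null
echo '{"motion": [[0.017, -0.0185, 0.002, 0, 0, 0], [0.017, -0.0185, 0.002, 0, 0, 0], [0.017, -0.0185, 0.002, 0, 0, 0], [0.017, -0.0185, 0.002, 0, 0, 0], [0.017, -0.0185, 0.002, 0, 0, 0], [0.017, -0.0185, 0.002, 0, 0, 0], [0.017, -0.0185, 0.002, 0, 0, 0], [0.017, -0.0185, 0.002, 0, 0, 0]]}' | python3 drive.py >/dev/null
echo '{"motion": [[0, 0, 0, 0, 0, -0.072], [0, 0, 0, 0, 0, -0.072], [0, 0, 0, 0, 0, -0.072], [0, 0, 0, 0, 0, -0.072], [0, 0, 0, 0, 0, -0.072], [0, 0, 0, 0, 0, -0.071], [0, 0, 0, 0, 0, 0], [0, 0, 0, 0, 0, 0]]}' | python3 drive.py
python3 -c "
from h import *
need([.5798,.153,.0567],1.354)"
```

```text
time: 15.3
tool_pos: [0.5781, 0.1497, 0.3382]
tool_rot: [-3.141, 0.0, 1.352]
contact_force: [-0.4, -0.5, -1.7]
opening: 0.0117
grip_force: 50.0
t 15.3 grasp [0.5781 0.1497 0.1792] rpy [-3.1414e+00  2.0000e-04  1.3524e+00] dxyz [0.0036 0.001  0.1225] rot [-0.0002  0.0002 -0.0016] F [-0.4 -0.5 -1.7] op 0.0117 gf 50.0
```

```bash
echo '{"motion": [[0.003, 0.001, 0.018, -0.005, 0, 0], [0, 0, 0.018, 0, 0, 0], [0, 0, 0.018, 0, 0, 0], [0, 0, 0.018, 0, 0, 0], [0, 0, 0.018, 0, 0, 0], [0, 0, 0.015, 0, 0, 0], [0, 0, 0.008, 0, 0, 0], [0, 0, 0.003, 0, 0, 0]]}' | python3 drive.py
echo '{"motion": [[0, 0, 0.003, 0, 0, 0], [0, 0, 0.001, 0, 0, 0], [0, 0, 0.001, 0, 0, 0], [0, 0, 0, 0, 0, 0]]}' | python3 drive.py
python3 -c "
from h import *
need([.5798,.153,.0567],1.354)"
```

```text
time: 15.97
tool_pos: [0.58, 0.1522, 0.2207]
tool_rot: [3.14, 0.001, 1.353]
contact_force: [0.0, -0.3, -1.9]
opening: 0.012
grip_force: 50.0
time: 16.3
tool_pos: [0.5806, 0.1523, 0.2177]
tool_rot: [3.137, 0.0, 1.354]
contact_force: [-0.4, 1.1, -1.5]
opening: 0.0116
grip_force: 50.0
t 16.3 grasp [0.5814 0.1521 0.0587] rpy [3.1368e+00 1.0000e-04 1.3541e+00] dxyz [ 0.0005 -0.001   0.002 ] rot [0.0048 0.0001 0.0001] F [-0.4  1.1 -1.5] op 0.0116 gf 50.0
```

```bash
echo '{"motion": [[0, 0, 0.001, 0, 0, 0], [0, 0, 0.001, 0, 0, 0], [0, 0, 0.001, 0, 0, 0], [0, 0, 0.001, 0, 0, 0], [0, 0, 0, 0, 0, 0]]}' | python3 drive.py
```

```text
time: 16.72
tool_pos: [0.5807, 0.1522, 0.2156]
tool_rot: [3.136, -0.0, 1.354]
contact_force: [-4.2, -1.0, 14.8]
opening: 0.0116
grip_force: 50.0
```

```bash
echo '{"motion": [[0, 0, 0, 0, 0, 0], [0, 0, 0, 0, 0, 0], [0, 0, 0, 0, 0, 0], [0, 0, 0, 0, 0, 0], [0, 0, 0, 0, 0, 0], [0, 0, 0, 0, 0, 0], [0, 0, 0, 0, 0, 0], [0, 0, 0, 0, 0, 0]]}' | python3 drive.py 0.09
echo '{"motion": [[0, 0, -0.01, 0, 0, 0], [0, 0, -0.02, 0, 0, 0], [0, 0, -0.02, 0, 0, 0], [0, 0, -0.03, 0, 0, 0], [0, 0, -0.03, 0, 0, 0], [0, 0, -0.02, 0, 0, 0], [0, 0, 0, 0, 0, 0]]}' | python3 drive.py
python3 - <<'E'
from h import *
import cv2
from cell import robot, vision
need([.6713,-.1522,.14],.0738)
c=vision.read_camera("top")["image"]; cv2.imwrite("pics/t2.png",c[:,:,::-1])
# tote blob & wheels in tote by colour
o=cv2.imread("pics/top0.png")[:,:,::-1]
for n,i in(("old",o),("new",c)):
    m=((i[:,:,2].astype(int)-i[:,:,0])>60).astype(np.uint8); m[:175]=0;m[:,:355]=0;m[:,480:]=0
    k,l,st,ce=cv2.connectedComponentsWithStats(m); j=1+st[1:,4].argmax(); print(n,st[j],ce[j])
    g=i.astype(int); w=((g.min(2)>90)&(np.ptp(g,axis=2)<30)).astype(np.uint8)
    hull=cv2.convexHull(np.argwhere(l==j)[:,::-1].astype(np.int32)); mm=np.zeros_like(m); cv2.fillConvexPoly(mm,hull,1)
    mm=cv2.erode(mm,np.ones((7,7),np.uint8)); k,l2,st,ce=cv2.connectedComponentsWithStats(w*mm)
    print([(st[a].tolist(),ce[a].round(1).tolist()) for a in range(1,k) if st[a,4]>30])
    print("black grip blob", end=' '); d=((i.max(2)<35)).astype(np.uint8); d[:180]=0;d[210:]=0;d[:,:398]=0;d[:,420:]=0
    ys,xs=np.nonzero(d);print(len(xs),xs.min() if len(xs) else 0,xs.max() if len(xs) else 0,ys.min() if len(ys) else 0,ys.max() if len(ys) else 0,xs.mean() if len(xs) else 0)
E
```

```text
time: 17.38
tool_pos: [0.5805, 0.1522, 0.2129]
tool_rot: [3.138, 0.001, 1.354]
contact_force: [0.3, 0.1, 0.2]
opening: 0.0604
grip_force: 0.0
time: 17.97
tool_pos: [0.5808, 0.1526, 0.3491]
tool_rot: [3.129, -0.003, 1.354]
contact_force: [0.5, -0.2, 0.9]
opening: 0.0898
grip_force: 0.0
t 17.97 grasp [0.5829 0.1526 0.1902] rpy [ 3.1287e+00 -2.9000e-03  1.3544e+00] dxyz [-0.2784  0.1532  0.0513] rot [ 0.0092 -0.0107  1.2806] F [ 0.5 -0.2  0.9] op 0.0898 gf 0.0
old [ 361  203  107  106 5308] [412.16861341 256.55859081]
[]
black grip blob 90 405 411 186 203 408.1333333333333
new [ 362  203  106  106 4705] [413.61041445 255.6063762 ]
[([409, 235, 17, 17, 214], [416.8, 243.1]), ([385, 258, 17, 16, 215], [392.5, 265.7]), ([393, 274, 18, 16, 217], [401.4, 281.4])]
black grip blob 89 405 411 186 203 408.1123595505618
```

```bash
echo '{"motion": [[-0.0175, 0.0095, 0, 0, 0, 0], [-0.0175, 0.0095, 0, 0, 0, 0], [-0.0175, 0.0095, 0, 0, 0, 0], [-0.0175, 0.0095, 0, 0, 0, 0], [-0.0175, 0.0095, 0, 0, 0, 0], [-0.0175, 0.0095, 0, 0, 0, 0], [-0.0175, 0.0095, 0, 0, 0, 0], [-0.0175, 0.0095, 0, 0, 0, 0]]}' | python3 drive.py >/dev/null
echo '{"motion": [[-0.0175, 0.0095, 0, 0, 0, 0], [-0.0175, 0.0095, 0, 0, 0, 0], [-0.0175, 0.0095, 0, 0, 0, 0], [-0.0175, 0.0095, 0, 0, 0, 0], [-0.0175, 0.0095, 0, 0, 0, 0], [-0.0175, 0.0095, 0, 0, 0, 0], [-0.0175, 0.0095, 0, 0, 0, 0], [-0.0175, 0.0095, 0, 0, 0, 0]]}' | python3 drive.py >/dev/null
echo '{"motion": [[0, 0, 0, 0, 0, 0.115], [0, 0, 0, 0, 0, 0.115], [0, 0, 0, 0, 0, 0.115], [0, 0, 0, 0, 0, 0.115], [0, 0, 0, 0, 0, 0.115], [0, 0, 0, 0, 0, 0.115], [0, 0, 0, 0, 0, 0.115], [0, 0, 0, 0, 0, 0.115]]}' | python3 drive.py >/dev/null
echo '{"motion": [[0, 0, 0, 0, 0, 0.115], [0, 0, 0, 0, 0, 0.115], [0, 0, 0, 0, 0, 0.115], [0, 0, 0, 0, 0, 0.015], [0, 0, 0, 0, 0, 0]]}' | python3 drive.py >/dev/null
python3 - <<'E'
from h import *
import cv2
from cell import robot, vision
print(px2w(408.1,194.5,.06),px2w(408.1,186,.062),px2w(406,186.3,.062),px2w(409.3,203,.062))
# refit tote from crop corners + grip tip (tip centre at [.157,0,.062])
need([.6713,-.1522,.14],.0738)
c=vision.read_camera("wrist");i=c["image"];K,cx,cy=c["fx"],c["cx"],c["cy"];P=c["pose"];cv2.imwrite("pics/w2.png",i[:,:,::-1])
def proj(w):
    q=P[:3,:3].T@(np.array(w)-P[:3,3]);r=np.hypot(*q[:2]);t=np.arctan2(r,q[2]);return cx+K*t*q[0]/r,cy+K*t*q[1]/r
for x in (.12,.135,.157):print(np.round(proj(pt([.5366,-.1622,.0738],[x,0,.062])),1))
g=i.max(2)
b=proj(pt([.5366,-.1622,.0738],[.14,0,.062]));b=np.round(b).astype(int)
print(b);print(g[b[1]-40:b[1]+41:5,b[0]-40:b[0]+41:4])
E
```

```text
[ 0.66885578 -0.15204916  0.06      ] [ 0.68736494 -0.15216536  0.062     ] [ 0.68666623 -0.14759797  0.062     ] [ 0.64939131 -0.15382593  0.062     ]
t 20.43 grasp [ 0.6684 -0.1538  0.1838] rpy [ 3.1408e+00 -1.6000e-03  7.6600e-02] dxyz [ 0.0032 -0.0013  0.0438] rot [ 0.0008 -0.0016  0.0028] F [ 0.4  0.1 -0.8] op 0.0901 gf 0.0
[323.7 252.4]
[323.7 232.6]
[323.8 202.6]
[324 226]
[[220 220 220 221 221 220 220 220 220 221 221 221 221 221 221 220 220 220
  219 218 219]
 [220 220 220 219 220 221 221 221 221 221 221 221 220 221 221 220 220 201
  216 219 220]
 [220 220 220 220 219 219 220 221 221 221 221 221 220 220 221 216 207 199
  201 220 220]
 [220 220 220 220 220 221 220 220 221 195 154 162 217 217 217 194 191 184
  212 219 217]
 [220 220 220 220 221 221 221 221 214  32  34  33  79 172 172 172 186 216
  219 218 217]
 [219 220 221 221 221 221 221 220 184  43  45  45  41 172 172 172 171 193
  219 218 217]
 [219 220 220 221 221 221 220 221 201  41  45  44  64 172 172 172 173 196
  219 219 219]
 [218 218 219 220 220 221 220 220 183  43  45  43  50 172 172 173 173 203
  220 220 219]
 [219 219 220 220 220 220 219 196 171  41  44  43  70 173 173 172 172 194
  200 219 218]
 [219 219 220 220 220 220 218 173 139  38  32  31  49 171 173 173 173 172
  173 193 218]
 [220 220 220 220 221 221 218 173 150  30  31  32  64 172 173 171 174 173
  173 171 173]
 [220 220 221 220 220 221 218 173 139  29  32  30  59 172 173 173 183 173
  172 153 167]
 [219 220 220 220 219 220 203 173 138  28  33  31  49 167 173 172 183 154
  173 173 182]
 [217 218 218 220 220 220 220 161 119  28  31  31  43 132 136 171 169 173
  173 173 180]
 [218 218 219 219 220 220 187 124  83  29  31  30  48  94 111 128 167 174
  173 172 174]
 [220 220 220 220 220 161  97  95 135  73  40  47 138 133  95  94 111 150
  172 171 170]
 [219 220 220 220 174 119  97 142 148 145 149 145 146 148 146 107  95 112
  121 170 171]]
```

```bash
echo '{"motion": [[0.003, -0.001, 0.02, 0, 0, 0], [0, 0, 0.025, 0, 0, 0], [0, 0, 0.025, 0, 0, 0], [0, 0, 0.025, 0, 0, 0], [0, 0, 0.02, 0, 0, 0], [0, 0, 0.012, 0, 0, 0], [0, 0, 0.006, 0, 0, 0], [0, 0, 0, 0, 0, 0]]}' | python3 drive.py
python3 -c "
from h import *
need([.6713,-.1522,.049],.0738)"
```

```text
time: 21.15
tool_pos: [0.6715, -0.1526, 0.2094]
tool_rot: [3.141, -0.001, 0.075]
contact_force: [-0.4, 0.2, -0.1]
opening: 0.0899
grip_force: 0.0
t 21.15 grasp [ 0.6717 -0.1527  0.0504] rpy [ 3.141e+00 -1.200e-03  7.550e-02] dxyz [-0.0001 -0.0004  0.0014] rot [ 0.0006 -0.0012  0.0017] F [-0.4  0.2 -0.1] op 0.0899 gf 0.0
```

```bash
echo '{"motion": [[0, 0, 0.001, 0, 0, 0], [0, 0, 0, 0, 0, 0], [0, 0, 0, 0, 0, 0], [0, 0, 0, 0, 0, 0], [0, 0, 0, 0, 0, 0], [0, 0, 0, 0, 0, 0], [0, 0, 0, 0, 0, 0], [0, 0, 0, 0, 0, 0]]}' | python3 drive.py 0 50 >/dev/null
echo '{"motion": [[0, 0, 0, 0, 0, 0], [0, 0, 0, 0, 0, 0], [0, 0, 0, 0, 0, 0], [0, 0, 0, 0, 0, 0], [0, 0, 0, 0, 0, 0], [0, 0, 0, 0, 0, 0], [0, 0, 0, 0, 0, 0], [0, 0, 0, 0, 0, 0]]}' | python3 drive.py 
echo '{"motion": [[-0.0074, 0, -0.0086, 0, 0.035, 0], [-0.0074, 0, -0.0086, 0, 0.035, 0], [-0.0074, 0, -0.0086, 0, 0.035, 0], [-0.0074, 0, -0.0086, 0, 0.035, 0], [0, 0, 0, 0, 0, 0], [0, 0, 0, 0, 0, 0]]}' | python3 drive.py
python3 - <<'E'
from h import *
th=.14;r=[.248*np.cos(th)-.049*np.sin(th),.248*np.sin(th)+.049*np.cos(th)]
a=.0738;need([.424+r[0]*np.cos(a),-.1705+r[0]*np.sin(a),r[1]],a,-th,[-np.sin(a),np.cos(a),0])
E
```

```text
time: 22.48
tool_pos: [0.6717, -0.1527, 0.2097]
tool_rot: [3.14, -0.003, 0.074]
contact_force: [0.2, -0.7, 0.3]
opening: 0.0118
grip_force: 50.0
time: 22.98
tool_pos: [0.6402, -0.155, 0.2425]
tool_rot: [3.14, -0.143, 0.074]
contact_force: [0.6, 0.7, -4.6]
opening: 0.0116
grip_force: 50.0
t 22.98 grasp [ 0.6627 -0.1536  0.0851] rpy [ 3.1401 -0.1425  0.0741] dxyz [-0.0004 -0.0005  0.0019] rot [ 0.0015 -0.0025  0.0003] F [ 0.6  0.7 -4.6] op 0.0116 gf 50.0
```

```bash
echo '{"motion": [[0, 0, 0.001, 0, 0, 0], [-0.0074, 0, -0.0086, 0, 0.035, 0], [-0.0074, 0, -0.0086, 0, 0.035, 0], [-0.0074, 0, -0.0086, 0, 0.035, 0], [-0.0074, 0, -0.0086, 0, 0.035, 0], [0, 0, 0, 0, 0, 0], [0, 0, 0, 0, 0, 0], [0, 0, 0, 0, 0, 0]]}' | python3 drive.py
echo '{"motion": [[-0.0074, 0, -0.0086, 0, 0.035, 0], [-0.0074, 0, -0.0086, 0, 0.035, 0], [-0.0074, 0, -0.0086, 0, 0.035, 0], [-0.0074, 0, -0.0086, 0, 0.035, 0], [-0.0074, 0, -0.0086, 0, 0.035, 0], [-0.0074, 0, -0.0086, 0, 0.035, 0], [-0.0074, 0, -0.0086, 0, 0.035, 0], [0, 0, 0, 0, 0, 0]]}' | python3 drive.py
echo '{"motion": [[0, 0, 0, 0, 0, 0], [0, 0, 0, 0, 0, 0], [0, 0, 0, 0, 0, 0], [0, 0, 0, 0, 0, 0], [0, 0, 0, 0, 0, 0], [0, 0, 0, 0, 0, 0]]}' | python3 drive.py
python3 - <<'E'
from h import *
from cell import robot, vision
import cv2
th=.5236;r=[.248*np.cos(th)-.049*np.sin(th),.248*np.sin(th)+.049*np.cos(th)]
a=.0738;need([.424+r[0]*np.cos(a),-.1705+r[0]*np.sin(a),r[1]],a,-th,[-np.sin(a),np.cos(a),0])
F=[]
for n in range(4):
    s=vision.read_camera("scene");o=robot.observe();F.append(np.r_[o['contact_force'],o['torque']])
print(np.mean(F,0).round(2))
x=s["image"][170:310,300:400];y=vision.read_camera("top")["image"][160:320,340:490]
cv2.imwrite("pics/f1.png",np.hstack([cv2.resize(x,(400,560),interpolation=2),cv2.resize(y,(400,560),interpolation=2)])[:,:,::-1])
E
```

```text
time: 23.65
tool_pos: [0.6054, -0.1575, 0.2688]
tool_rot: [3.14, -0.282, 0.075]
contact_force: [0.4, -0.2, -1.2]
opening: 0.0119
grip_force: 50.0
time: 24.32
tool_pos: [0.5343, -0.1629, 0.3058]
tool_rot: [3.14, -0.53, 0.075]
contact_force: [3.1, -0.4, -2.8]
opening: 0.0118
grip_force: 50.0
time: 24.82
tool_pos: [0.5349, -0.1627, 0.3054]
tool_rot: [3.14, -0.529, 0.075]
contact_force: [2.7, 0.9, -0.6]
opening: 0.0118
grip_force: 50.0
t 24.82 grasp [ 0.6149 -0.157   0.1681] rpy [ 3.1396 -0.5286  0.0755] dxyz [-0.001  -0.0004  0.0009] rot [ 0.0011 -0.005   0.0014] F [ 2.7  0.9 -0.6] op 0.0118 gf 50.0
[ 3.87  0.77 -0.92  0.11 -0.39 -0.01]
```

View pics/f1.png

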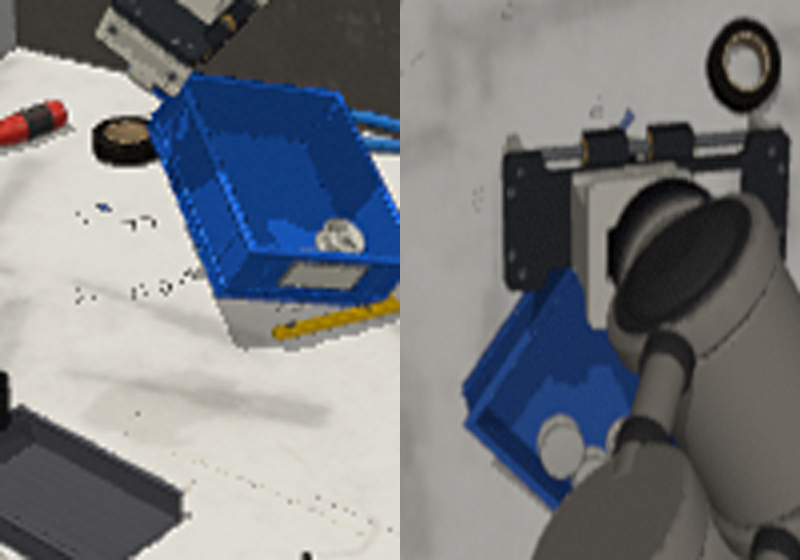

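Run:
```python
from h import *
from cell import robot, vision
import cv2
def w2p(w): q=P[:,:3].T@(w-P[:,3]);return (cx+K*q[0]/q[2],cy+K*q[1]/q[2])
th=.528;a=.0738
def T(l): # tote frame -> world tilted about low corner
    x=l[0]+.113;X=x*np.cos(th)-l[2]*np.sin(th);Z=x*np.sin(th)+l[2]*np.cos(th)
    return np.array([.424+X*np.cos(a)-l[1]*np.sin(a),-.1705+X*np.sin(a)+l[1]*np.cos(a),Z])
g=np.array([-.109,0]);L=np.radians(-41.4);e1=np.array([np.cos(L),np.sin(L)]);e2=np.array([-np.sin(L),np.cos(L)])
for i,j in((17.5,17.5),(52.5,17.5),(17.5,52.5)):
    print("ideal",i,j,np.round(w2p(T([*(g+e1*i/1e3+e2*j/1e3),.021])),1))
print("corner",w2p(T([-.113,0,.058])))
i0=vision.read_camera("top")["image"];m=((i0.min(2)>90)&(np.ptp(i0.astype(int),axis=2)<30)).astype(np.uint8);m[:265]=0;m[320:]=0;m[:,:388]=0;m[:,440:]=0
k,l,st,ce=cv2.connectedComponentsWithStats(m);print([(st[q].tolist(),ce[q].round(1).tolist()) for q in range(1,k) if st[q,4]>15])
i1=cv2.imread("pics/f1.png")[:,400:,::-1];print("moved?",np.abs(cv2.resize(i0[160:320,340:490],(400,560),interpolation=2).astype(int)-i1)[:, :].max())
```

```text
ideal 17.5 17.5 [416.  302.4]
ideal 52.5 17.5 [426.9 290.6]
ideal 17.5 52.5 [403.7 293.5]
corner (np.float64(420.3476009921208), np.float64(322.81853149053353))
[([392, 278, 31, 21, 347], [403.7, 288.0]), ([388, 300, 9, 20, 106], [390.7, 308.7])]
moved? 26
```

Run:
```python
from h import *
def w2p(w): q=P[:,:3].T@(w-P[:,3]);return (cx+K*q[0]/q[2],cy+K*q[1]/q[2])
a=.0738
for th in(.5,.528):
  def T(l):
    x=l[0]+.113;X=x*np.cos(th)-l[2]*np.sin(th);Z=x*np.sin(th)+l[2]*np.cos(th)
    return np.array([.424+X*np.cos(a)-l[1]*np.sin(a),-.1705+X*np.sin(a)+l[1]*np.cos(a),Z])
  print("rim left corner",w2p(T([-.0142,.1125,.058])))
  g=np.array([-.109,0]);L=np.radians(-41.4);e1=np.array([np.cos(L),np.sin(L)]);e2=np.array([-np.sin(L),np.cos(L)])
  n=.147;print("inside floor left corner",w2p(T([*(g+e2*.144),.003])))
  for h in(.003,.021): print([np.round(w2p(T([*(g+e1*i+e2*j),h])),1) for i,j in((.0,.035),(.0,.07),(0,.144))])
import cv2
from cell import robot, vision
i=vision.read_camera("top")["image"]
np.set_printoptions(linewidth=250)
print(i[262:308,360:424,0][::2,::2])
```

```text
rim left corner (np.float64(365.080853962197), np.float64(282.22761703708125))
inside floor left corner (np.float64(364.2552062351597), np.float64(271.6306354735863))
[array([402.9, 299.8]), array([390.6, 290.9]), array([364.3, 271.6])]
[array([404.4, 303.4]), array([392. , 294.4]), array([365.2, 274.9])]
rim left corner (np.float64(365.26099286174355), np.float64(283.52299422113606))
inside floor left corner (np.float64(364.4028406531764), np.float64(272.177998892176))
[array([402.9, 300. ]), array([390.7, 291.2]), array([364.4, 272.2])]
[array([404.5, 303.8]), array([392.1, 294.9]), array([365.4, 275.7])]
[[164 162 162 162 152  61  24  20  23  18  35  33  26  24  27  21  25  25  23  24  25  24  23  25  23  24  24  20  26  21  22  40]
 [163 163 162 166  92  24  21  22  18  29  35  38  24  27  24  24  24  24  21  25  23  23  25  24  24  24  29  28  30  28  24  23]
 [161 164 167  99  22  20  20  21  25  38  30  20  23  24  21  26  23  21  24  26  23  26  27  24  23  28  33  34  32  34  23  22]
 [159 163 106  24  21  19  17  26  36  30  25  21  24  22  25  24  25  28  32  22  22  27  2
[... 1828 characters left out ...]
 73  78 136 135  84  75  78  78  78  85  82]
 [164 164 165 165 165 164 163 164 163 162 164 153 132  98  37  30  25  14  15  12  13  11  71 105  77  76  75  78  76  79  78  78]
 [164 164 165 165 164 164 163 163 163 162 161 165 167 149 109  55  29  25  20  13  17  18  60  76  78  77  78  78  76  76  78  78]
 [163 164 164 164 164 164 162 164 164 161 164 164 165 167 155 135  84  32  29  18  24  73  79  78  78  78  78  76  76  77  78  79]
 [163 164 164 164 164 164 164 164 164 162 163 163 164 164 167 167 148 105  43  37  75  77  77  77  78  77  78  76  78  78  78  76]
 [162 164 164 163 164 164 163 163 164 162 163 164 165 165 166 166 167 155 125  77  76  77  77  77  77  79  78  78  78  76  77  78]]
```

```bash
echo '{"motion": [[-0.0074, 0, -0.0086, 0, 0.035, 0], [-0.0074, 0, -0.0086, 0, 0.035, 0], [0, 0, 0, 0, 0, 0], [0, 0, 0, 0, 0, 0], [0.0074, 0, 0.0088, 0, -0.035, 0], [0.0074, 0, 0.0088, 0, -0.035, 0], [0, 0, 0, 0, 0, 0], [0, 0, 0, 0, 0, 0]]}' | python3 drive.py
echo '{"motion": [[0, 0, 0, 0, 0, 0], [0, 0, 0, 0, 0, 0], [0, 0, 0, 0, 0, 0], [0, 0, 0, 0, 0, 0], [0, 0, 0, 0, 0, 0], [0, 0, 0, 0, 0, 0]]}' | python3 drive.py
python3 - <<'E'
from h import *
from cell import robot, vision
import cv2
F=[]
for n in range(4):
    i0=vision.read_camera("top")["image"];F.append(robot.observe()['contact_force'])
print(np.mean(F,0).round(2))
need([.61,-.157,.166],.0738)
m=((i0.min(2)>90)&(np.ptp(i0.astype(int),axis=2)<30)).astype(np.uint8);m[:265]=0;m[320:]=0;m[:,:388]=0;m[:,440:]=0
k,l,st,ce=cv2.connectedComponentsWithStats(m);print([(st[q].tolist(),ce[q].round(1).tolist()) for q in range(1,k) if st[q,4]>15])
np.set_printoptions(linewidth=250)
print(i0[274:306,384:432,0][::2,::2])
E
```

```text
time: 25.83
tool_pos: [0.5353, -0.1625, 0.3054]
tool_rot: [3.14, -0.527, 0.076]
contact_force: [4.0, -0.0, -1.1]
opening: 0.0114
grip_force: 50.0
time: 26.33
tool_pos: [0.5348, -0.1627, 0.3059]
tool_rot: [3.14, -0.528, 0.075]
contact_force: [3.2, 0.9, -2.1]
opening: 0.0114
grip_force: 50.0
[ 3.25  0.53 -1.2 ]
t 26.53 grasp [ 0.6148 -0.157   0.1684] rpy [ 3.14   -0.5281  0.0751] dxyz [ 0.0748 -0.0001  0.0214] rot [ 0.0012 -0.5281  0.0009] F [ 2.8  0.1 -1.7] op 0.0118 gf 50.0
[([392, 278, 31, 21, 340], [403.6, 287.9]), ([388, 300, 9, 20, 107], [390.7, 308.6])]
[[ 23  25  29  34  34  32  33  34  34  33  34  33  30  35  34  31  33  34  33  34  29  20  66  85]
 [ 27  21  35  33  30  34  29  33  30  29  32  34  35  32  35  33  31  33  34  33  32  37  76  89]
 [ 25  35  32  34  30  30  41  86 100  74  35  32  33  33  32  34  34  34  30  43  65  52  57  70]
 [ 34  34  32  31  30  96 139 131 135 130 120  46  33  33  32  35  32  30  88 114  48  25  30  34]
 [ 33  32  33  30  73 142 109 111 139 138 132 106  32  31  35  34  30  89 136  60  22  30  32  34]
 [ 27  32  33  32 124 114 134 143 144 14
[... 349 characters left out ...]
0  77]
 [ 22  14  19  20  14 130 140 139 137 137 138 133 118 136 144 133  77  79  69  74  90  90  76  76]
 [ 33  25  16  19  13  45 137 139 138 138 129 107 143 132 106  75  76  77  66  84  89  82  78  78]
 [ 70  30  26  16  21  12  30  68 107  71  78 134 127  84  76  78  77  76  82  80  78  77  76  77]
 [131 100  44  32  22  19  15  17  14   9  81 103  76  76  77  76  77  77  77  79  78  78  79  77]
 [166 150 115  63  30  28  19  15  13  26  65  77  79  78  79  77  78  78  80  78  78  78  78  78]
 [166 167 153 134  82  35  29  19  24  74  78  77  77  77  78  77  76  76  78  77  77  77  78  78]
 [164 165 166 167 149 110  51  35  73  78  79  76  78  77  78  78  76  78  78  76  77  78  78  78]]
```

```bash
python3 -c "
from cell import robot, vision
print(robot.hand_in())"
```

```text
the job is handed in; nothing more can be done
None
```

I handed the job in at about 26.5 s with the tote still held by its grip at about 30 degrees, its low corner resting on the bench in the stop, and all three wheels in that corner as one group. The last camera image puts them about 10 mm up one wall from a perfect fit. The tray is empty, flat and released at its original spot, and the other things were not touched.

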